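# Wedge up the hinged plate of a shoe-last stand

### The arm

A 6-joint arm with a two-finger parallel gripper is mounted at the origin on the work surface. World frame = base frame: x ahead of the robot, y to its left, z up, the work surface at z = 0. Lengths are in mm, angles in rad, forces in N, time in s.
With the tool pointing down it reaches from about 350 to 975 mm from the base axis. Payload 7.1 kg.
Tool frame: the origin (TCP) lies at the very end of the fingers, on their centre line; the grasp point (between the pads) lies 19 mm behind it; x points along the fingers, y is the direction in which the jaws open and shut, and the axes are right-handed (so a half turn about x gives the same grasp; the last joint's range is limited). The gripper opens to 88 mm and grips with 3 to 60 N. Pads are 20 mm wide; open, the fingers measure 115 mm over their backs; the gripper's body (75 mm by 178 mm) begins 61 mm behind the grasp point.
Start: joints at [1.173, 0.423, 1.63, -0, 1.089, -0.019], TCP at [231.096, 580.689, 222.675] pointing down, gripper open.
Joint ranges: [-3, 3], [-0.9, 2.11], [0.09, 2.58], [-1.31, 4.45], [0.11, 2.69], [-2.54, 2.54]. Speed limits (rad/s): [2.39, 2.39, 3.01, 3.14, 3.14, 3.14].

### API

Orientations are given as a rotation vector (axis times angle).
In Python, from workcell import ctrl gives the robot as it stands. The module is installed in compiled form; this text tells all that it offers.
- The arm moves only by the tool carry_out, never from a script. Its argument "commands" is a list of rows, each a list of 6 numbers: the shift along the tool's x, y, z in m, then the turn, a rotation vector about the tool's x, y, z in degrees. In form: [[tx, ty, tz, rx, ry, rz], ...]. A call has 1 to 8 rows; each row shifts and turns the pose as measured when the row begins, along the tool's axes as they then stand; what a row does not reach is not made up. A row lasts 1/8 s, in which the tool goes at most 62.5 mm and 10.7 degrees, less where a joint would pass 70% of its speed; a pose out of reach is approached as far as the arm can. A call with a gripper value outside its range is refused whole. "grip" is the closure, from 0 (fully open) to 1 (shut), set as the call begins (left out, the last holds). The fingers move at their own pace and stop on an object; the grip force is fixed at half the most. Time passes only in rows, so rows that do not move let the fingers close. It gives the time, the measured TCP pose, the force and the opening at its end, in the units of the state.
- ctrl.get_obs(): the state, without advancing time (a new reading comes with each control period).
- ctrl.get_image(name): name is "scene" or "top" or "wrist"; returns a dict with "pixels" (400x640x3 uint8, blue, green, red), "intrinsics" (3x3 intrinsics, pixels), "rvec" (rotation vector, rad) and "tvec" (3), from world to camera coordinates, as OpenCV has them. Camera axes: x right, y down, z forward; pixel columns grow to the right and rows downward; lengths in mm; the calibration is good to about 2 mm. The wrist camera is an equidistant fisheye: a pixel r from the principal point sees the ray r / f radians off the axis. A picture is of the moment at which its call begins. There is no depth.
- ctrl.close_job(): hands the job in, once; it reports no verdict.
The state is a dict: "t": time; "qpos": joint angles; "qvel": joint speeds; "joint_torque": joint torques, N m; "ee_pos": TCP position; "orientation": TCP orientation; "ft_force": force on the tool from outside, world axes, zero at the start; "moment": the same for the moment, N m; "width": finger opening in mm.
Only numpy, scipy, OpenCV 4.12 (cv2) and the standard library are available. Lean on these libraries where they do the work, as an engineer would, in place of code of your own. Each camera call takes 0.05 s, during which the arm holds its last target. There are 200 camera calls.

### The job

On the last stand, first pull the red grip of the transport lock sideways to its end stop so that the slot under the hinged plate is free. Then take the blue wedge by its black tab, set it flat on the bench and push it thin end first, straight into the slot until the plate's front edge just lifts off its rails by about 5 mm and lies over the wedge's orange band, with nothing but the wedge lifting the plate and the last. Finish while still gripping the wedge in place there; do not touch the plate or last with the arm, and leave the red brush, the steel block and the blue tag gun where they are.

Things in the scene. Friction and masses are not known exactly. Their poses are not given: they have to be found in the camera images.
- stand: Last stand, fixed. Origin on the bench below the middle of the plate's front edge; x runs into the slot (push direction), y left of x, z up. Two dark rails 16 mm high lie along x = 0 to 270 mm at |y| = 30 to 55 mm; the slot between is 60 mm wide, its floor is the bench. In front at x = -45 to -5 mm: aluminium lock track (y = 35 to 185 mm) and keeper block (y = -54 to -40 mm), both 20 mm high.
- lock (a joint): Transport lock slide, m: 0 = shut, 0.070 = open at its end stop, sliding along the stand's +y; about 2 N of friction, stays where left. Its yellow blade (z = 3 to 17 mm, 6 mm thick, at stand x = -25 mm) bars the mouth of the slot when shut (blade end at y = -32 mm) and clears it at the end stop (y = +38 mm).
- lock_grip (a point): Top centre of the lock's red grip, 54 mm above the bench, at stand x = -25 mm, y = 75 mm + lock. The grip is 14 mm in x, 24 mm in y, z = 20 to 54 mm.
- plate: Hinged steel plate with a green shoe last screwed on, 0.9 kg, about 4 N at its front edge. Origin: middle of its lower front edge, at stand x = 0, 16 mm above the bench when it rests (21 mm = lifted 5 mm); x to its hinge, 260 mm back. 120 mm wide, 10 mm thick. The last, toe in front, begins at stand x = 40 mm; 95 mm above the bench near the toe, 125 mm at the heel. It falls back by its weight.
- wedge: Loose blue wedge, 30 mm wide, 120 mm long, 0.2 kg. Origin on its underside below the centre of its black grip tab; x points to the thin end, z up. Tab: 30 mm in x, 16 mm thick in y, z = 26 to 64 mm. Body 26 mm high from x = -20 to 20 mm, then its top slopes down 1 in 4 to 6 mm at the thin end, x = 100 mm. Orange band across the slope at x = 32 to 48 mm (19 to 23 mm high).
- wedge_tip (a point): Middle of the lower edge of the wedge's thin end, at wedge x = 100 mm. The plate starts to lift when this is 40 mm past the plate's front edge, then rises 1 mm per 4 mm of push; with the edge over the orange band it is lifted 3 to 7 mm. Pushing takes 5 to 15 N.
- brush: Bystander: red hand brush, 150 x 50 mm, 61 mm high. Origin at its underside.
- block: Bystander: steel block 70 x 35 x 25 mm, origin at its underside.
- tag_gun: Bystander: blue tagging gun lying on its side, 120 mm long, 26 mm high.
Not all that is in view belongs to the job. What is shaped like the wedge but brown is not meant.

How it is judged:
By the outcome, as a careful person would: the job done as asked, in the order asked, and still so for the second after the job is handed in, while the arm keeps its last pose, push and grip.
It also fails if it takes over 62 s, if anything falls off the work surface, if the arm or the gripper's body presses on something with over 40 N, if the wrist force passes 120 N, or if a joint passes its speed limit or range.

## Working session

There is one attempt and no reset: what is moved stays moved. The work goes in short steps, Python scripts to look and compute and a tool call to move; the robot and the scene stay as the last step left them, time stands still between calls to the robot, and variables do not carry over. Pictures are saved under pics/ and viewed, about 8 in all and at most 12, crops included, and the job is handed in when it is done.

Besides the shell and the picture viewer there is one more tool, called after "Emit:" as a command line: name --pt "numbers of a row" for each row, then --argument value for the rest. carry_out: Moves the arm, as the interface text tells. Its arguments: {"type":"object","properties":{"commands":{"type":"array"},"grip":{"type":"number"}},"required":["commands"]}

```bash
mkdir -p pics
cat > h.py <<'E'
import numpy as np, cv2
from workcell import ctrl
def save(name,fn):
    d=ctrl.get_image(name); cv2.imwrite(f'pics/{fn}.png',d['pixels']); np.savez(f'pics/{fn}.npz',K=d['intrinsics'],r=d['rvec'],t=d['tvec'],px=d['pixels']); return d
def load(fn): return np.load(f'pics/{fn}.npz')
def ray(d,uv,fish=False):
    K=d['K']; R=cv2.Rodrigues(np.array(d['r'],float))[0]; t=np.array(d['t'],float).ravel()
    x=(uv[0]-K[0,2])/K[0,0]; y=(uv[1]-K[1,2])/K[1,1]
    if fish:
        th=np.hypot(x,y); s=np.sin(th)/max(th,1e-9); v=np.array([x*s,y*s,np.cos(th)])
    else: v=np.array([x,y,1.])
    v=R.T@v; return -R.T@t, v/np.linalg.norm(v)
def onz(d,uv,z,fish=False):
    c,v=ray(d,uv,fish); return c+v*(z-c[2])/v[2]
def tri(a,b):
    (c1,v1),(c2,v2)=a,b
    s=np.linalg.lstsq(np.c_[v1,-v2],c2-c1,rcond=None)[0]
    p,q=c1+s[0]*v1,c2+s[1]*v2; return (p+q)/2,np.linalg.norm(p-q)
E
python3 - <<'E'
from h import *
a=save('scene','s0');b=save('top','t0');c=save('wrist','w0')
for d in (a,b,c): print(d['intrinsics'],d['rvec'],d['tvec'])
print(ctrl.get_obs())
E
```

```text
[[493.31792841   0.         315.83050583]
 [  0.         493.31792841 197.3396492 ]
 [  0.           0.           1.        ]] [ 2.45589432  0.63779525 -0.19907422] [-460.62141431 -188.33097695 1484.95399977]
[[410.40886715   0.         319.84103546]
 [  0.         410.40886715 194.05618474]
 [  0.           0.           1.        ]] [ 2.15631631 -2.21690182  0.07524615] [ -17.35819469  530.169955   1058.45650603]
[[309.70691629   0.         317.50956024]
 [  0.         309.70691629 201.87393885]
 [  0.           0.           1.        ]] [-2.39763758 -1.62403054 -0.23425497] [-624.68692554  -33.88435754  390.15800752]
{'t': 0.15, 'qpos': array([ 1.17299274e+00,  4.23693137e-01,  1.63047587e+00, -3.20209872e-05,
        1.08863455e+00, -1.90277061e-02]), 'qvel': array([ 0.0002346 , -0.00183555, -0.00088868,  0.00023146,  0.00278861,
       -0.00035261]), 'joint_torque': array([-4.00033996e-04, -5.44987178e+01, -2.73921937e+01,  6.44423207e-02,
        2.05117342e-02, -4.14119188e-05]), 'ee_pos': array([230.94919415, 580.30407509, 222.0780614 ]), 'orientation': array([ 0.29622575,  1.55051654, -0.29810513]), 'ft_force': array([-0.04271111,  0.29320778,  0.12813356]), 'moment': array([ 0.02604635, -0.0384083 ,  0.0352471 ]), 'width': 87.6374145234028}
```

View pics/s0.png

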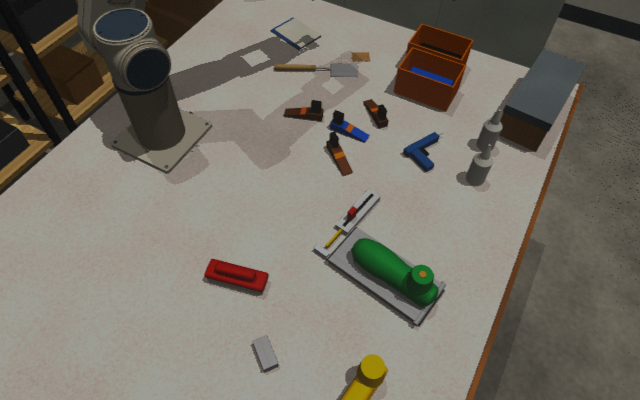

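View pics/t0.png

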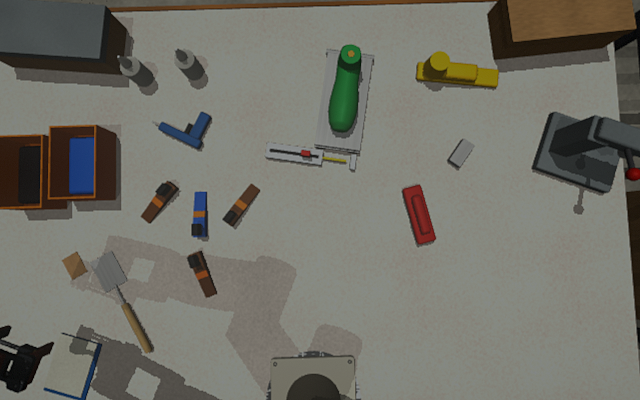

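The scene view shows the red grip at about (352,213). There are four wedge-shaped things: blue at (348,127), and brown at (305,112), (376,112) and (339,155). The top view shows the same four: blue at (200,213), and brown at (159,201), (241,205) and (202,273). Only the blue one fits the description. I'll confirm it in an enlarged crop.

Run:
```python
from h import *
s=load('s0')['px'];t=load('t0')['px']
def crop(i,x,y,w,h,k): return cv2.resize(i[y:y+h,x:x+w],None,fx=k,fy=k,interpolation=cv2.INTER_CUBIC)
a=crop(s,320,100,66,50,6); b=crop(t,165,180,66,50,6)   # 396x300
c=crop(s,310,185,132,100,3); d=crop(t,260,100,132,100,3)
m=np.clip(np.vstack([np.hstack([a,b]),np.hstack([c,d])]).astype(float)*1.5,0,255).astype(np.uint8)
cv2.imwrite('pics/m0.png',m)
```

```text
(no output)
```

View pics/m0.png

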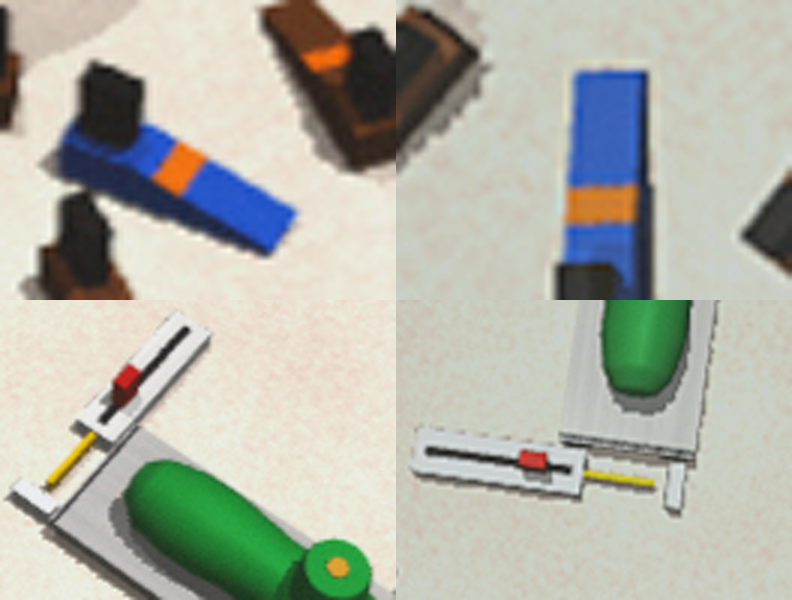

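The crop confirms it. The blue wedge's body and orange band are clear, its black tab is at scene (338,118) and top (197,231), and its thin end points up in the top view. The lock is shut, with the red grip at top (306,153) and the yellow blade barring the slot.

Run:
```python
from h import *
np.set_printoptions(precision=1,suppress=True)
s=load('s0');t=load('t0')
print('cams',ray(s,(0,0))[0],ray(t,(0,0))[0])
S=lambda x,y:(310+x/3,185+(y-300)/3); T=lambda x,y:(260+(x-396)/3,100+(y-300)/3)
S6=lambda x,y:(320+x/6,100+y/6); T6=lambda x,y:(165+(x-396)/6,180+y/6)
def show(n,a,b,z):
    p,e=tri(ray(s,a),ray(t,b)); print(n,'tri',p,'gap %.1f'%e,'onz',onz(s,a,z),onz(t,b,z))
def cen(d,lo,hi,box):
    h=cv2.cvtColor(d['px'],cv2.COLOR_BGR2HSV); m=cv2.inRange(h,lo,hi)
    x,y,w,hh=box; k=np.zeros_like(m);k[y:y+hh,x:x+w]=m[y:y+hh,x:x+w]
    ys,xs=np.nonzero(k); return (xs.mean(),ys.mean()),len(xs)
for n,lo,hi in (('red',(0,150,60),(8,255,255)),('yel',(22,120,60),(32,255,255))):
    print(n,cen(s,lo,hi,(310,190,80,70)),cen(t,lo,hi,(260,135,110,50)))
show('grip top',S(128,376),T(532,457),54)
show('blade end',S(49,485),T(655,484),10)
show('blade root',S(95,436),T(586,475),17)
show('plate FL top',S(140,428),T(562,434),26)
show('plate FR top',S(52,520),T(694,452),26)
show('track nearR? top',S(75,425),T(580,490),20)
show('track farR top',S(110,440),T(586,450),20)
show('track farL top',S(210,330),T(420,428),20)
show('wedge thin L',S6(297,208),T6(577,72),6)
show('wedge thin R',S6(270,250),T6(647,72),6)
o=cen(s,(8,170,60),(18,255,255),(340,115,18,20)),cen(t,(8,170,60),(18,255,255),(185,205,30,18)); print(o)
show('orange',o[0][0],o[1][0],21)
# tab
from math import *
for d,b in ((t,(180,220,35,25)),(s,(328,105,22,22))):
    h=cv2.cvtColor(d['px'],cv2.COLOR_BGR2GRAY);x,y,w,hh=b;ys,xs=np.nonzero(h[y:y+hh,x:x+w]<32);print('tab px',xs.min()+x,xs.max()+x,ys.min()+y,ys.max()+y,len(xs))
o=ctrl.get_obs();print(cv2.Rodrigues(o['orientation'])[0])
```

```text
cams [ 891.4 -662.1 1104.5] [ 455.9  -30.6 1092.2]
red ((np.float64(352.14285714285717), np.float64(210.57142857142858)), 42) ((np.float64(305.2325581395349), np.float64(152.8372093023256)), 43)
yel ((np.float64(333.5810810810811), np.float64(237.48648648648648)), 74) ((np.float64(333.64285714285717), np.float64(159.05357142857142)), 56)
grip top tri [634.7   1.8  51.4] gap 1.2 onz [634.9  -0.2  54. ] [634.8   2.1  54. ]
blade end tri [ 615.4 -104.7   10.2] gap 0.5 onz [ 615.5 -104.4   10. ] [ 615.2 -104.8   10. ]
blade root tri [626.1 -43.2  10. ] gap 2.8 onz [628.9 -46.3  17. ] [623.9 -43.9  17. ]
plate FL top tri [660.1 -23.6  22.5] gap 0.5 onz [661.  -25.5  26. ] [659.2 -23.8  26. ]
plate FR top tri [ 638.7 -139.6   26.5] gap 3.2 onz [ 637.3 -140.3   26. ] [ 640.1 -138.7   26. ]
track nearR? top tri [609.3 -39.8  11.2] gap 5.4 onz [609.5 -46.5  20. ] [610.3 -38.2  20. ]
track farR top tri [644.1 -45.2  21.5] gap 2.8 onz [642.7 -45.3  20. ] [645.5 -44.5  20. ]
track farL top tri [669.  101.   21.2] gap 0.1 onz [668.8 101.8  20. ] [669.2 101.1  20. ]
wedge thin L tri [545.  298.5   6.4] gap 0.2 onz [545.  298.9   6. ] [545.  298.6   6. ]
wedge thin R tri [544.5 268.3   4.3] gap 0.7 onz [545.4 267.1   6. ] [544.1 267.6   6. ]
(((np.float64(349.2857142857143), np.float64(127.65714285714286)), 35), ((np.float64(198.84313725490196), np.float64(213.7450980392157)), 51))
orange tri [485.3 284.3  19.5] gap 3.2 onz [484.8 281.8  21. ] [486.6 284.8  21. ]
tab px 192 206 220 235 53
tab px 331 342 111 126 122
[[-0.   0.4  0.9]
 [-0.   0.9 -0.4]
 [-1.  -0.   0. ]]
```

```bash
cat >> h.py <<'E'
def rel(target, yaw):
    """print shift in tool axes to reach target TCP (mm) after turning to yaw (deg) first, plus turn about tool x"""
    o=ctrl.get_obs(); R=cv2.Rodrigues(o['orientation'])[0]
    a0=np.degrees(np.arctan2(R[1,2],R[0,2])); a=np.radians(yaw)
    Rt=np.array([[0,-np.sin(a),np.cos(a)],[0,np.cos(a),np.sin(a)],[-1,0,0]])
    e=cv2.Rodrigues(R.T@Rt)[0].ravel()
    print('t',o['t'],'pos',o['ee_pos'],'yaw',a0,'turn deg',np.degrees(e),'shift after turn',Rt.T@(np.array(target)-o['ee_pos']),'F',o['ft_force'],'w',o['width'])
E
python3 - <<'E'
from h import *
np.set_printoptions(precision=2,suppress=True)
rel((615,5,150),-10)
w=load('w0'); c,v=ray(w,(317.5,201.9),True); print(c,v)
E
```

```text
t 0.15 pos [230.95 580.3  222.08] yaw -21.70140732770072 turn deg [-11.7   -0.01   0.07] shift after turn [  72.08 -499.87  478.12] F [-0.04  0.29  0.13] w 87.6374145234028
[159.66 608.74 384.12] [ 0.26 -0.1  -0.96]
```

Emit:
carry_out --pt "0 0 0 -10 0 0" --pt "0 0 0 -1.7 0 0" --pt "0 -0.043 0.041 0 0 0" --pt "0 -0.043 0.041 0 0 0" --pt "0 -0.043 0.041 0 0 0" --pt "0 -0.043 0.041 0 0 0" --pt "0 -0.043 0.041 0 0 0" --pt "0 -0.043 0.041 0 0 0" --grip 0.2

```text
t: 1.15
ee_pos: [431.6, 278.3, 221.5]
orientation: [0.141, 1.565, -0.141]
ft_force: [1.5, 0.1, -0.0]
width: 70.2
```

```bash
python3 -c "
from h import *
rel((615,5,150),-10)"
```

```text
t 1.15 pos [431.62231686 278.29127919 221.47326519] yaw -10.267601825881313 turn deg [-0.26760298  0.04260045  0.00322641] shift after turn [  71.47326519 -237.29617008  228.04829669] F [ 1.5297873   0.06716408 -0.01220482] w 70.18171845117476
```

```bash
python3 -c "
from h import *
save('wrist','w1')"
```

Emit:
carry_out --pt "0 -0.047 0.046 0 0 0" --pt "0.01 -0.047 0.046 0 0 0" --pt "0.01 -0.047 0.046 0 0 0" --pt "0.02 -0.047 0.046 0 0 0" --pt "0.02 -0.046 0.04 0 0 0" --pt "0 0 0 0 0 0"

```text
t: 1.95
ee_pos: [600.3, 18.9, 166.6]
orientation: [0.157, 1.559, -0.158]
ft_force: [-1.0, -0.7, -0.1]
width: 70.4
```

```bash
python3 -c "
from h import *
rel((635,2,150),-10)
a=save('wrist','w2')['pixels'];b=load('w1')['px']
f=lambda i:cv2.resize(i[120:400,120:520],None,fx=2,fy=2)
cv2.imwrite('pics/m1.png',np.vstack([cv2.resize(i[60:400,80:560],None,fx=1.2,fy=1.2) for i in (b,)]))
cv2.imwrite('pics/m2.png',np.clip(1.4*f(a).astype(float),0,255).astype(np.uint8))
"
```

```text
t 1.95 pos [600.30107849  18.87765925 166.64313335] yaw -11.501673813325814 turn deg [-1.50163849  0.37504991 -0.00424112] shift after turn [ 16.64313335 -10.59584519  37.10254169] F [-0.95971869 -0.67623648 -0.12663067] w 70.42317652545697
```

View pics/m2.png

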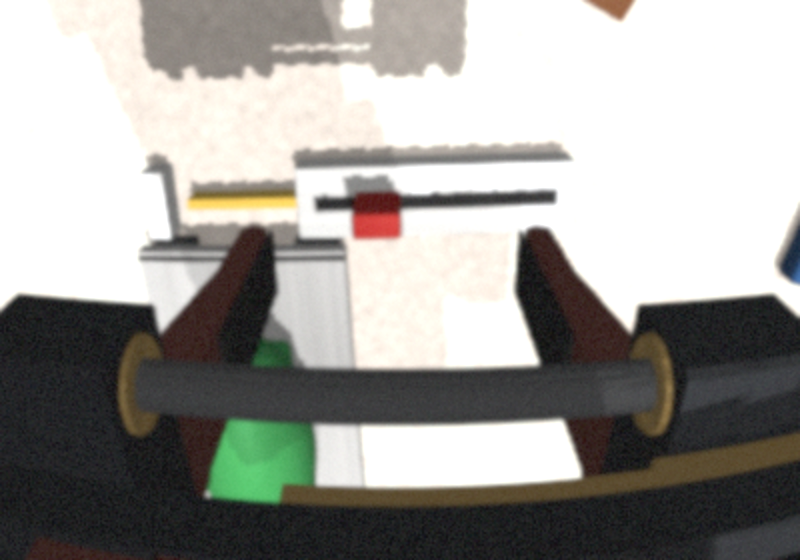

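Run:
```python
from h import *
np.set_printoptions(precision=1,suppress=True)
w=load('w2');t=load('t0');s=load('s0')
P=lambda x,y:(120+x/2,120+y/2)
def p(n,uv,z,uvt=None):
    r=onz(w,P(*uv),z,True); print(n,r,end=' ')
    if uvt: print('tri top',tri(ray(w,P(*uv),True),ray(t,uvt)),end='')
    print()
T=lambda x,y:(260+(x-396)/3,100+(y-300)/3)
p('grip top',(377,224.5),54,T(532,457))
p('blade end',(189,204),12,T(655,484))
p('plate FL',(346,256),26,T(562,434)); p('plate FR',(142,260),26,T(694,452))
p('track NR',(297,166),20,T(580,490)); p('track NL',(571,160),20)
p('keeper nearR',(145,172),20);p('keeper nearL',(166,169),20)
```

```text
grip top [633.    3.6  54. ] tri top (array([636.4,   2.5,  45.4]), np.float64(0.3148921913521996))
blade end [ 617.3 -103.3   12. ] tri top (array([ 616.4, -104.3,   10.8]), np.float64(2.7307218919814873))
plate FL [658.9 -19.8  26. ] tri top (array([661.7, -22.5,  17.5]), np.float64(3.001747142258681))
plate FR [ 640.6 -137.1   26. ] tri top (array([ 641.1, -138.8,   23.4]), np.float64(1.123431441616791))
track NR [606.  -34.5  20. ] tri top (array([612.5, -38.8,  -1.4]), np.float64(1.9045158022160287))
track NL [631.9 108.5  20. ] 
keeper nearR [ 592. -120.   20.] 
keeper nearL [ 592.9 -106.9   20. ]
```

View pics/m1.png

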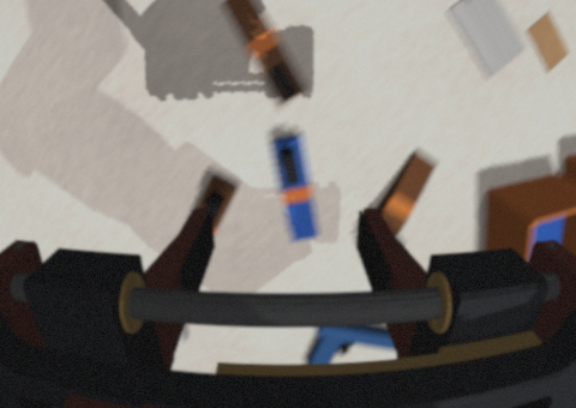

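Emit:
carry_out --pt "0 -0.0106 0.037 -1.5 0.4 0" --pt "0 0 0 0 0 0" --pt "0.045 0 0 0 0 0" --pt "0.045 0 0 0 0 0" --pt "0 0 0 0 0 0"

```text
t: 2.62
ee_pos: [631.5, 9.8, 78.7]
orientation: [0.138, 1.567, -0.135]
ft_force: [-0.2, -0.1, -0.1]
width: 70.4
```

```bash
python3 -c "
from h import *
rel((634.5,2,28),-10)"
```

```text
t 2.625 pos [631.46812562   9.76865253  78.67181508] yaw -9.956331857894389 turn deg [ 0.04364549 -0.0196757  -0.13214263] shift after turn [50.67181508 -7.12414978  4.33482575] F [-0.19997896 -0.11175263 -0.14880079] w 70.38725871401805
```

Emit:
carry_out --pt "0 -0.007 0.0043 0 0 0" --pt "0.026 0 0 0 0 0" --pt "0.026 0 0 0 0 0" --pt "0 0 0 0 0 0"

```text
t: 3.12
ee_pos: [639.4, 3.3, 34.8]
orientation: [0.138, 1.555, -0.133]
ft_force: [-0.3, 0.2, 0.0]
width: 70.2
```

Emit:
carry_out --pt "0 0 0 0 0 0" --pt "0 0 0 0 0 0" --pt "0 0 0 0 0 0" --pt "0 0 0 0 0 0" --grip 1

```text
t: 3.62
ee_pos: [642.6, 3.2, 40.4]
orientation: [0.139, 1.548, -0.133]
ft_force: [-0.7, 0.4, 1.1]
width: 33.8
```

```bash
python3 -c "
from h import *
rel((634.5,2,28),-10);print(ctrl.get_obs()['qvel'])"
```

```text
t 3.625 pos [642.55676897   3.15702596  40.39476819] yaw -9.919554204909417 turn deg [ 0.08321573  1.03829756 -0.30662417] shift after turn [12.39476819 -2.53849138 -7.7334531 ] F [-0.66503742  0.41727909  1.11465567] w 33.8498831660477
[-0.00111929 -0.00504272 -0.00251437  0.00022832  0.00159849 -0.00014503]
```

Emit:
carry_out --pt "0.0125 -0.001 -0.0077 0 1 0" --pt "0.003 0 -0.001 0 0 0" --pt "0 0 0 0 0 0"

```text
t: 4.0
ee_pos: [635.9, 3.3, 28.3]
orientation: [0.14, 1.562, -0.131]
ft_force: [0.0, -0.3, 0.6]
width: 23.8
```

```bash
python3 -c "
from h import *
rel((634.5,2,28),-10);print(ctrl.get_obs()['qvel'])"
```

```text
t 4.0 pos [635.9440402    3.30896597  28.333817  ] yaw -9.890123572301459 turn deg [ 0.11052602  0.23032695 -0.32318782] shift after turn [ 0.333817   -1.53983479 -1.19480243] F [ 0.00124429 -0.34435409  0.60410257] w 23.75592141864473
[-0.00047849 -0.0024861  -0.0014883   0.0007527   0.00693032 -0.00236883]
```

The jaws hold the red grip at 23.8 mm, against 24 mm expected. Now I'll pull it along stand +y.

Emit:
carry_out --pt "0 0.014 0 0 0 0" --pt "0 0.014 0 0 0 0" --pt "0 0.014 0 0 0 0" --pt "0 0.014 0 0 0 0"

```text
t: 4.5
ee_pos: [645.8, 60.7, 28.2]
orientation: [0.139, 1.563, -0.132]
ft_force: [-0.9, -1.6, 7.3]
width: 24.0
```

```bash
python3 -c "
from h import *
rel((635.9+70*.1736,3.3+70*.985,28),-10)"
```

```text
t 4.5 pos [645.75032907  60.72621832  28.19032436] yaw -9.923155034481614 turn deg [ 0.07722571  0.16387339 -0.26619256] shift after turn [ 0.19032436 11.7483905   0.26561968] F [-0.8755746  -1.62250389  7.29596502] w 23.959605886717018
```

Emit:
carry_out --pt "0 0.006 0 0 0 0" --pt "0 0.006 0 0 0 0" --pt "0 0.006 0 0 0 0"

```text
t: 4.88
ee_pos: [646.8, 67.6, 27.6]
orientation: [0.116, 1.569, -0.141]
ft_force: [-4.2, -36.9, 14.3]
width: 23.8
```

Emit:
carry_out --pt "0 0.006 0 0 0 0" --pt "0 0.006 0 0 0 0"

```text
t: 5.12
ee_pos: [646.6, 67.4, 27.4]
orientation: [0.1, 1.575, -0.153]
ft_force: [-3.6, -34.7, 11.7]
width: 24.3
```

```bash
python3 -c "
from h import *
rel((635.9+70*.1736,3.3+70*.985,28),-10);save('top','t1')"
```

```text
t 5.125 pos [646.59224737  67.44425392  27.40880259] yaw -9.222336842560583 turn deg [ 0.78241759 -0.27294063  1.93643275] shift after turn [-0.59119741  4.98621938  0.60306666] F [ -3.64572059 -34.68498111  11.70951251] w 24.344256241369646
```

Resistance of 35 N is far above the 2 N friction, so this looks like the end stop. I'll release, rise and check in the images.

Emit:
carry_out --pt "0 0 0 0 0 -1.5" --pt "0 0 0 0 0 0" --pt "0 0 0 0 0 0" --grip 0.45

```text
t: 5.55
ee_pos: [645.0, 67.8, 25.1]
orientation: [0.079, 1.58, -0.175]
ft_force: [0.2, -0.2, -0.5]
width: 47.6
```

Emit:
carry_out --pt "-0.025 0 0 0 0 0" --pt "-0.045 0 0 0 0 0" --pt "-0.05 0 0 0 0 0" --pt "-0.05 0 -0.03 0 0 0" --pt "-0.01 0 -0.05 0 0 0" --grip 0.2

```text
t: 6.18
ee_pos: [568.5, 95.4, 206.8]
orientation: [0.08, 1.586, -0.17]
ft_force: [-0.9, -0.8, 0.7]
width: 70.3
```

Run:
```python
from h import *
np.set_printoptions(precision=1,suppress=True)
rel((445,284,150),-1)
t=save('top','t2');s=save('scene','s2');w=save('wrist','w3')
a=cv2.resize(t['pixels'][110:190,250:380],None,fx=3,fy=3);b=cv2.resize(s['pixels'][180:260,300:430],None,fx=3,fy=3)
c=cv2.resize(w['pixels'][60:400,80:560],None,fx=.8125,fy=.8125)
m=np.vstack([np.hstack([a,b]),np.hstack([c,np.zeros((c.shape[0],780-c.shape[1],3),np.uint8)])])
cv2.imwrite('pics/m3.png',np.clip(1.4*m.astype(float),0,255).astype(np.uint8))
```

```text
t 6.175 pos [568.5  95.4 206.8] yaw -9.139989990954613 turn deg [-8.1 -1.1  3.3] shift after turn [  56.8  186.5 -126.8] F [-0.9 -0.8  0.7] w 70.29673859619925
```

View pics/m3.png

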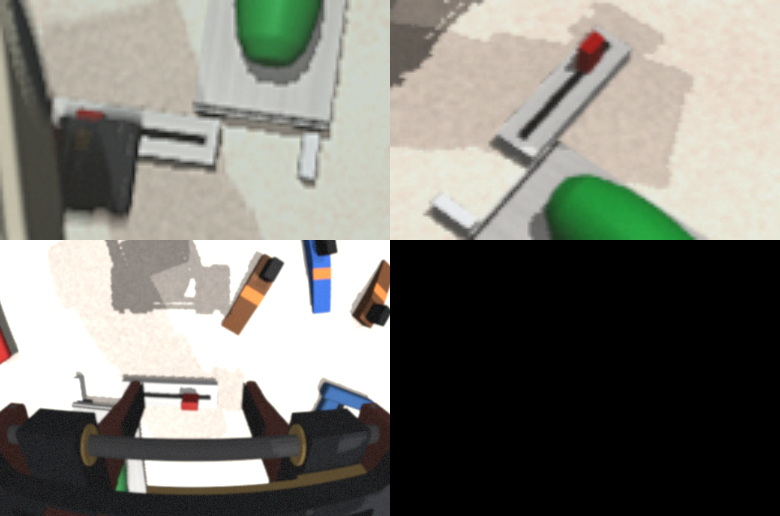

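Run:
```python
from h import *
np.set_printoptions(precision=1,suppress=True)
s=load('s2');s0=load('s0')
def cen(d,lo,hi,box):
    h=cv2.cvtColor(d['px'],cv2.COLOR_BGR2HSV); m=cv2.inRange(h,lo,hi)
    x,y,w,hh=box; k=np.zeros_like(m);k[y:y+hh,x:x+w]=m[y:y+hh,x:x+w]
    ys,xs=np.nonzero(k); return (xs.mean(),ys.mean())
R=((0,150,50),(8,255,255),(310,180,90,70))
a,b=onz(s0,cen(s0,*R),40),onz(s,cen(s,*R),40); print('grip',a,b,np.linalg.norm(b-a))
t=load('t0');w=load('w1'); w3=load('w3')
O=((8,150,60),(18,255,255))
P=lambda x,y:(80+x/1.2,60+y/1.2)
print('orange',onz(w,P(296,195),21,True),onz(t,cen(t,*O,(185,205,30,18)),21),onz(w3,(80+321/.8125,60+33/.8125),21,True))
print('thin',onz(w,P(303,239),6,True),onz(t,(165+216/6,192),6),onz(w3,(80+321/.8125,60+71/.8125),6,True))
h=cv2.cvtColor(w['px'],cv2.COLOR_BGR2GRAY)
sub=h[170:215,305:340]; ys,xs=np.nonzero(sub<28); print('tab w1 px',xs.min()+305,xs.max()+305,ys.min()+170,ys.max()+170,len(xs))
print('tab top w1 guess',onz(w,P(291,170),64,True))
```

```text
grip [632.5   4.4  40. ] [644.1  68.1  40. ] 64.68213881175917
orange [489.7 279.6  21. ] [486.7 284.4  21. ] [486.9 283.5  21. ]
thin [549.4 277.9   6. ] [544.5 283.1   6. ] [544.5 284.3   6. ]
tab w1 px 315 321 185 189 22
tab top w1 guess [449.5 280.7  64. ]
```

The grip moved only about 65 mm by both the arm and the scene view, against 70 mm expected. The blade has gone from the mouth, but I'll push again with an open finger to be sure it is at the true end stop.

Run:
```python
from h import *
np.set_printoptions(precision=1,suppress=True)
rel((646,60,150),-10)
w=load('w3')['px'];cv2.imwrite('pics/m4.png',np.clip(1.3*cv2.resize(w[190:290,170:370],None,fx=4,fy=4,interpolation=cv2.INTER_CUBIC).astype(float),0,255).astype(np.uint8))
```

```text
t 6.325 pos [565.1  95.  204.3] yaw -9.054580308543846 turn deg [ 1.  -1.2  3.5] shift after turn [ 54.3 -20.5  85.8] F [-0.1 -0.   0.5] w 70.41968721466388
```

View pics/m4.png

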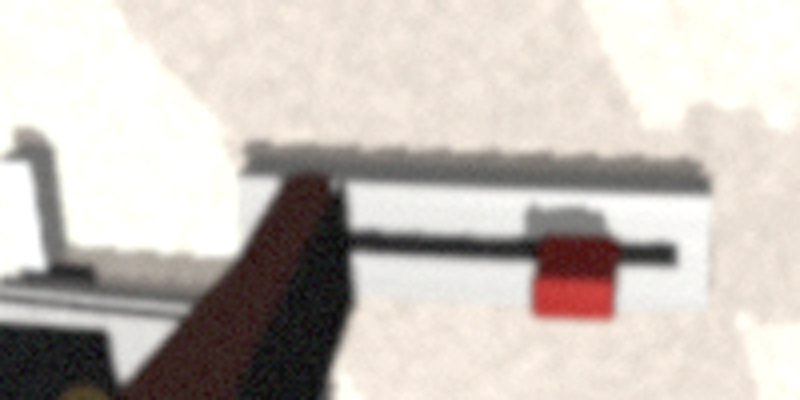

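Emit:
carry_out --pt "0 -0.006 0.04 1 -1.2 3.5" --pt "0.01 -0.007 0.045 0 0 0" --pt "0.045 -0.007 0 0 0 0" --pt "0.03 0 0 0 0 0" --pt "0 0 0 0 0 0" --grip 0.45

```text
t: 6.95
ee_pos: [652.5, 62.0, 113.2]
orientation: [0.139, 1.563, -0.132]
ft_force: [0.2, 0.1, 0.6]
width: 48.2
```

Run:
```python
from h import *
np.set_printoptions(precision=1,suppress=True)
rel((646.5,67.5,32),-10)
```

```text
t 6.95 pos [652.5  62.  113.2] yaw -9.908420748543781 turn deg [ 0.1  0.2 -0.3] shift after turn [81.2  4.4 -6.8] F [0.2 0.1 0.6] w 48.19809094063616
```

Emit:
carry_out --pt "0.03 0.004 -0.007 0 0 0" --pt "0.03 0 0 0 0 0" --pt "0.018 0 0 0 0 0" --pt "0 0 0 0 0 0"

```text
t: 7.45
ee_pos: [651.0, 68.6, 35.9]
orientation: [0.14, 1.558, -0.131]
ft_force: [0.2, -0.3, 0.0]
width: 48.4
```

Run:
```python
from h import *
np.set_printoptions(precision=1,suppress=True)
rel((646.5,67.5,32),-10)
```

```text
t 7.45 pos [651.   68.6  35.9] yaw -9.867392963500484 turn deg [ 0.1  0.4 -0.4] shift after turn [ 3.9 -1.8 -4.3] F [ 0.2 -0.3  0. ] w 48.370892378536006
```

Emit:
carry_out --pt "0.004 0.004 -0.004 0 0 0" --pt "0 0.004 0 0 0 0" --pt "0 0.004 0 0 0 0"

```text
t: 7.82
ee_pos: [650.4, 79.4, 34.1]
orientation: [0.135, 1.556, -0.132]
ft_force: [0.9, -25.4, -4.3]
width: 48.3
```

Emit:
carry_out --pt "0 0.004 0 0 0 0" --pt "0 0.004 0 0 0 0"

```text
t: 8.07
ee_pos: [650.4, 79.3, 33.7]
orientation: [0.123, 1.559, -0.138]
ft_force: [-0.7, -20.9, -3.2]
width: 48.6
```

Emit:
carry_out --pt "0 0.005 0 0 0 0" --pt "0 0.005 0 0 0 0"

```text
t: 8.32
ee_pos: [650.2, 79.2, 33.3]
orientation: [0.11, 1.562, -0.146]
ft_force: [-1.1, -25.4, -1.4]
width: 48.4
```

A second push with 25 N stops at the same place (grip face within 0.5 mm), so that is the end stop. Now to the wedge.

Emit:
carry_out --pt "0 -0.012 0 0 0 0" --pt "-0.03 0 0 0 0 1" --pt "-0.05 0 0 0 0 0" --pt "-0.055 0 0 0 0 0" --pt "-0.03 0.035 -0.035 -9 0 0" --pt "0 0.042 -0.042 0 0 0" --pt "0 0.042 -0.042 0 0 0" --pt "0 0.042 -0.042 0 0 0" --grip 0.2

```text
t: 9.32
ee_pos: [494.6, 237.8, 208.2]
orientation: [0.007, 1.553, -0.006]
ft_force: [-0.1, 1.1, 0.1]
width: 70.1
```

Run:
```python
from h import *
np.set_printoptions(precision=1,suppress=True)
rel((425,284,160),0)
```

```text
t 9.325 pos [494.6 237.8 208.2] yaw -0.4660367871740874 turn deg [-0.5  1.  -0.1] shift after turn [ 48.2  46.2 -69.6] F [-0.1  1.1  0.1] w 70.08117865053741
```

Emit:
carry_out --pt "0.01 0.016 -0.023 -0.5 1 0" --pt "0.02 0.015 -0.023 0 0 0" --pt "0.018 0.015 -0.023 0 0 0" --pt "0 0 0 0 0 0"

```text
t: 9.82
ee_pos: [421.7, 289.4, 162.6]
orientation: [-0.001, 1.565, 0.01]
ft_force: [-0.3, -0.9, -0.2]
width: 70.2
```

Run:
```python
from h import *
np.set_printoptions(precision=1,suppress=True)
rel((445,284,45),0)
w=save('wrist','w4')['pixels']
cv2.imwrite('pics/m5.png',np.clip(1.2*cv2.resize(w[150:350,180:440],None,fx=3,fy=3,interpolation=cv2.INTER_CUBIC).astype(float),0,255).astype(np.uint8))
```

```text
t 9.825 pos [421.7 289.4 162.6] yaw 0.41969848048957326 turn deg [ 0.4  0.3 -0.3] shift after turn [117.6  -5.4  23.3] F [-0.3 -0.9 -0.2] w 70.24480186457781
```

View pics/m5.png

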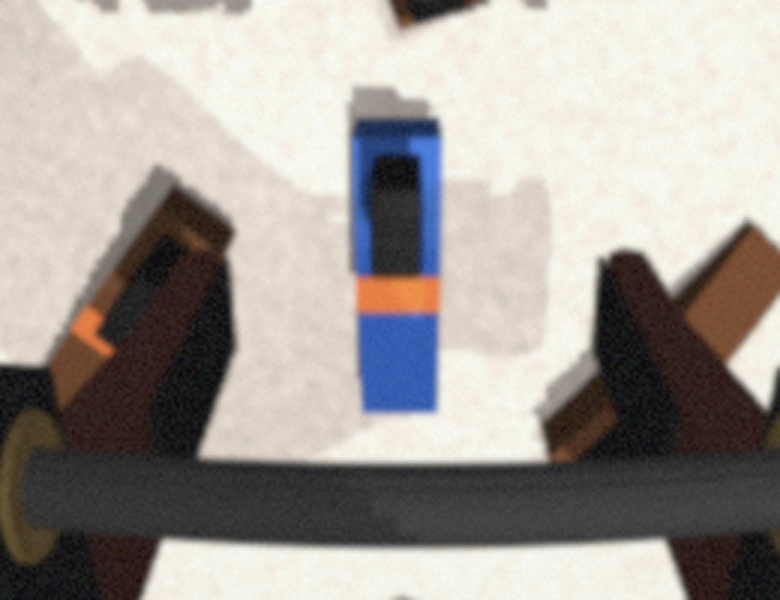

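Run:
```python
from h import *
np.set_printoptions(precision=1,suppress=True)
w=load('w4'); P=lambda x,y:(180+x/3,150+y/3)
for n,u,z in (('tabtop',(396,232),64),('tabL',(372,232),64),('tabR',(420,232),64),('tab front',(396,274),64),('tab back',(396,190),64),('thin',(400,411),6),('thinL',(363,411),6),('thinR',(437,411),6),('orange',(398,295),21),('rear',(396.5,136),26)):
    print(n,onz(w,P(*u),z,True))
print('tab height: tri with scene/top', tri(ray(w,P(396,232),True),ray(load('s0'),(338.5,112.5))))
```

```text
tabtop [446.3 285.2  64. ]
tabL [446.4 277.9  64. ]
tabR [446.3 292.4  64. ]
tab front [460.2 285.2  64. ]
tab back [433.  285.2  64. ]
thin [546.8 286.2   6. ]
thinL [546.9 271.3   6. ]
thinR [546.8 301.    6. ]
orange [487.7 285.5  21. ]
rear [427. 285.  26.]
tab height: tri with scene/top (array([445.9, 284.6,  63.2]), np.float64(1.7284007123173835))
```

Emit:
carry_out --pt "0.02 -0.004 0.024 0.4 0 0" --pt "0.045 0 0 0 0 0" --pt "0.04 0 0 0 0 0" --pt "0 0 0 0 0 0" --grip 0.4

```text
t: 10.38
ee_pos: [457.3, 287.7, 61.9]
orientation: [0.012, 1.551, 0.009]
ft_force: [-0.5, 0.6, -0.5]
width: 52.7
```

Run:
```python
from h import *
np.set_printoptions(precision=1,suppress=True)
rel((446.3,285.1,32),0.4)
```

```text
t 10.375 pos [457.3 287.7  61.9] yaw -0.1338876578575498 turn deg [-0.5  1.1 -0.8] shift after turn [ 29.9  -2.6 -11. ] F [-0.5  0.6 -0.5] w 52.65592875316601
```

Emit:
carry_out --pt "0 -0.0025 -0.011 -0.5 1.1 -0.8" --pt "0.016 0 0 0 0 0" --pt "0.014 0 0 0 0 0"

```text
t: 10.75
ee_pos: [449.6, 286.6, 35.3]
orientation: [-0.002, 1.564, 0.007]
ft_force: [-0.6, 0.4, -0.5]
width: 52.7
```

Run:
```python
from h import *
np.set_printoptions(precision=1,suppress=True)
rel((446.3,285.1,32),0.4)
```

```text
t 10.75 pos [449.6 286.6  35.3] yaw 0.3580078996471978 turn deg [-0.   0.4 -0.2] shift after turn [ 3.3 -1.4 -3.3] F [-0.6  0.4 -0.5] w 52.73481340391184
```

Emit:
carry_out --pt "0.0045 -0.0014 -0.0035 0 0.5 0" --pt "0.0015 0 -0.0008 0 0.3 0" --pt "0.0015 0 -0.0008 0 0.3 0" --pt "0.001 0 -0.0005 0 0.2 0" --grip 1

```text
t: 11.25
ee_pos: [443.6, 285.0, 26.3]
orientation: [-0.004, 1.589, 0.008]
ft_force: [-0.5, -8.5, 20.2]
width: 16.5
```

Emit:
carry_out --pt "0 0 0 0 0 0" --pt "0 0 0 0 0 0"

```text
t: 11.5
ee_pos: [443.7, 285.0, 26.5]
orientation: [-0.003, 1.588, 0.008]
ft_force: [0.1, -0.2, -2.7]
width: 15.8
```

Run:
```python
from h import *
np.set_printoptions(precision=1,suppress=True)
rel((446.3,285.1,32),0.4)
```

```text
t 11.5 pos [443.7 285.   26.5] yaw 0.3975048852681886 turn deg [-0.  -1.  -0.2] shift after turn [-5.5  0.   2.6] F [ 0.1 -0.2 -2.7] w 15.750168711599146
```

Emit:
carry_out --pt "-0.02 0 0 0 0 0" --pt "-0.035 0 0 0 0 0" --pt "-0.035 0 0 0 0 0" --pt "0 -0.045 0.005 0 0 0" --pt "0 -0.05 0.005 1.5 0 0" --pt "0 -0.05 0.006 2 0 0" --pt "0 -0.05 0.006 2 0 0" --pt "0 -0.05 0.006 2 0 0"

```text
t: 12.5
ee_pos: [466.5, 35.7, 117.8]
orientation: [0.096, 1.585, -0.094]
ft_force: [0.5, 0.1, -2.2]
width: 15.7
```

Run:
```python
from h import *
np.set_printoptions(precision=1,suppress=True)
rel((480,-48,80),-10)
```

```text
t 12.5 pos [466.5  35.7 117.8] yaw -6.90758181069161 turn deg [ 3.1 -1.  -0. ] shift after turn [ 37.8 -80.1  27.8] F [ 0.5  0.1 -2.2] w 15.709724062368371
```

Emit:
carry_out --pt "0.01 -0.04 0.012 1.5 0 0" --pt "0.01 -0.04 0.014 1.6 0 0" --pt "0.01 0 0 0 0 0" --pt "0 0 0 0 0 0"

```text
t: 13.0
ee_pos: [480.5, -52.0, 86.3]
orientation: [0.144, 1.583, -0.142]
ft_force: [-0.8, 0.5, -1.7]
width: 15.8
```

Run:
```python
from h import *
np.set_printoptions(precision=1,suppress=True)
rel((480,-48,27),-10)
w=save('wrist','w5')['pixels'];s=save('scene','s5')['pixels']
a=cv2.resize(w[130:330,130:470],None,fx=2.2,fy=2.2,interpolation=cv2.INTER_CUBIC)
cv2.imwrite('pics/m6.png',np.clip(1.2*a.astype(float),0,255).astype(np.uint8))
```

```text
t 13.0 pos [480.5 -52.   86.3] yaw -10.414142704283657 turn deg [-0.4 -1.  -0. ] shift after turn [59.3  3.9 -1.2] F [-0.8  0.5 -1.7] w 15.767235995791884
```

View pics/m6.png

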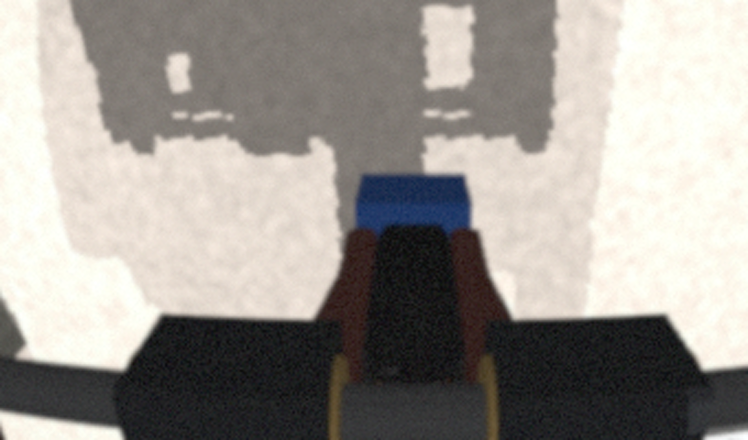

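Emit:
carry_out --pt "0.015 0.004 0 -0.4 0 0" --pt "0.02 0 0 0 0 0" --pt "0.015 0 0 0 0 0" --pt "0.003 0 0 0 0 0"

```text
t: 13.6
ee_pos: [481.6, -43.8, 31.8]
orientation: [0.133, 1.58, -0.13]
ft_force: [0.2, -0.8, -1.3]
width: 15.8
```

Run:
```python
from h import *
np.set_printoptions(precision=1,suppress=True)
rel((480,-48,26.5),-10)
```

```text
t 13.6 pos [481.6 -43.8  31.8] yaw -9.56505217034218 turn deg [ 0.4 -0.8 -0. ] shift after turn [ 5.3 -4.4 -0.9] F [ 0.2 -0.8 -1.3] w 15.783249355825118
```

Emit:
carry_out --pt "0 -0.004 0 0.4 0.2 0" --pt "0.004 0 0 0 0 0" --pt "0.0015 0 0 0 0 0"

```text
t: 13.98
ee_pos: [481.4, -47.8, 26.5]
orientation: [0.138, 1.583, -0.135]
ft_force: [-0.2, -0.5, -2.2]
width: 15.9
```

Run:
```python
from h import *
np.set_printoptions(precision=1,suppress=True)
rel((480,-48,26.5),-10)
t=save('top','t6');s=save('scene','s6')
f=lambda i,x,y:cv2.resize(i['pixels'][y:y+120,x:x+130],None,fx=3,fy=3,interpolation=cv2.INTER_CUBIC)
m=np.hstack([f(t,270,120),f(s,250,185)])
cv2.imwrite('pics/m7.png',np.clip(1.4*m.astype(float),0,255).astype(np.uint8))
```

```text
t 13.975 pos [481.4 -47.8  26.5] yaw -9.970019208867253 turn deg [ 0.  -0.9 -0. ] shift after turn [-0.  -0.4 -1.4] F [-0.2 -0.5 -2.2] w 15.883613731638702
```

View pics/m7.png

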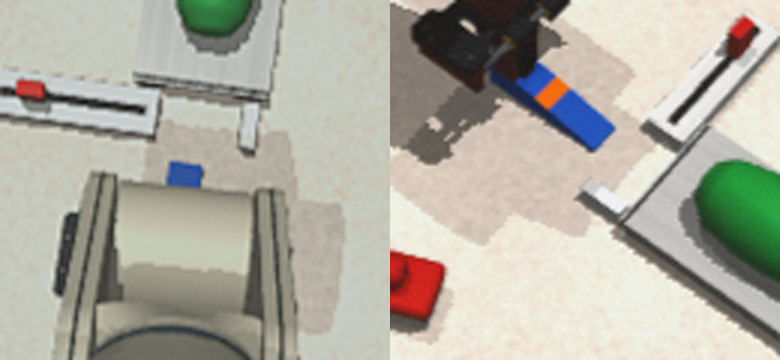

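Run:
```python
from h import *
np.set_printoptions(precision=1,suppress=True)
t=load('t6');s=load('s6')
T=lambda x,y:(270+x/3,120+y/3);S=lambda x,y:(250+(x-390)/3,185+y/3)
O=np.array([646,-77]);a=np.radians(-10);X=np.array([np.cos(a),np.sin(a)]);Y=np.array([-X[1],X[0]])
def p(n,d,uv,z):
    q=onz(d,uv,z); print(n,q,'stand',(q[:2]-O)@X,(q[:2]-O)@Y)
p('tip top',t,T(185.5,163),6);p('tip sc',s,S(607,139),6)
p('track FR',t,T(160,98),20);p('track NR',t,T(154,130),20);p('keeper farL',t,T(243,105),20);p('keeper nearL',t,T(240,143),20)
p('plate FL',t,T(136,78),26);p('plate FR',t,T(270,97),26)
p('grip top',t,T(31,85),54);p('grip top',s,S(744,26),54)
p('s plate FL',s,S(708,128),26);p('s plate FR',s,S(620,223),26)
```

```text
tip top [582.  -65.4   6. ] stand -65.01242819940879 0.29798880590794674
tip sc [583.7 -67.3   6. ] stand -63.01900666804631 -1.25753054533714
track FR [638.5 -44.3  20. ] stand -13.116329067405605 30.92284847753934
track NR [610.3 -38.2  20. ] stand -41.920860500685954 32.00049722990301
keeper farL [ 630.2 -117.    20. ] stand -8.594196905713638 -42.11853147987167
keeper nearL [ 596.7 -113.3   20. ] stand -42.2542382561992 -44.26234508818432
plate FL [655.7 -23.7  26. ] stand 0.2683437000226032 54.16972992080023
plate FR [ 635.6 -140.3   26. ] stand 0.7961605988957832 -64.15980897743142
grip top [646.9  65.7  54. ] stand -23.90155673075053 140.66696849784938
grip top [646.5  66.5  54. ] stand -24.4383847729497 141.35540569583304
s plate FL [659.5 -26.3  26. ] stand 4.536026573177429 52.23487482356053
s plate FR [ 637.2 -143.6   26. ] stand 2.8763500508422783 -67.08073381908743
```

The new views put the stand axis about 3.5 mm further to −y than I had it. The lock then reads about 145 mm, which matches the end stop. I'll shift the wedge by that amount and push in.

Emit:
carry_out --pt "0 -0.0035 0 0 0 0" --pt "0 0 0.015 0 0 0" --pt "0 0 0.018 0 0 0" --pt "0 0 0.018 0 0 0" --pt "0 0 0 0 0 0"

```text
t: 14.7
ee_pos: [532.4, -61.1, 26.8]
orientation: [0.139, 1.584, -0.136]
ft_force: [0.3, 0.4, -1.8]
width: 15.5
```

```bash
cat >> h.py <<'E'
def st():
    o=ctrl.get_obs();O=np.array([646.9,-80.7]);a=np.radians(-10);X=np.array([np.cos(a),np.sin(a)]);Y=np.array([-X[1],X[0]])
    q=o['ee_pos'][:2]-O; print('tip x',q@X+103.1,'y',q@Y,'z',o['ee_pos'][2],'F along',o['ft_force'][:2]@X,o['ft_force'][:2]@Y,o['ft_force'][2])
    rel((*o['ee_pos'][:2],26.5),-10)
E
python3 -c "
from h import *
np.set_printoptions(precision=1,suppress=True)
st()"
```

```text
tip x -13.098991226429973 y -0.5762727234794625 z 26.76919808639738 F along 0.18329732451658812 0.4483156439911928 -1.7780813816143801
t 14.7 pos [532.4 -61.1  26.8] yaw -9.991832687044203 turn deg [ 0. -1. -0.] shift after turn [0.3 0.  0. ] F [ 0.3  0.4 -1.8] w 15.543637747198456
```

Emit:
carry_out --pt "0.001 0.0005 0.015 0 0 0" --pt "0 0 0.016 0 0 0" --pt "0 0 0.014 0 0 0" --pt "0 0 0 0 0 0"

```text
t: 15.2
ee_pos: [531.2, -60.9, 27.1]
orientation: [0.146, 1.679, -0.133]
ft_force: [0.8, -0.5, -2.3]
width: 15.9
```

```bash
python3 -c "
from h import *
np.set_printoptions(precision=1,suppress=True)
st()"
```

```text
tip x -14.325717816274121 y -0.5812847324538133 z 27.108916251077286 F along 0.8942583164914444 -0.35920443400299046 -2.33896312821343
t 15.2 pos [531.2 -60.9  27.1] yaw -10.024004308264445 turn deg [-0.  -6.5  0.1] shift after turn [0.6 0.  0. ] F [ 0.8 -0.5 -2.3] w 15.892360648679396
```

Run:
```python
from h import *
t=save('top','t7');s=save('scene','s7')
f=lambda i,x,y,w,h:cv2.resize(i['pixels'][y:y+h,x:x+w],None,fx=4,fy=4,interpolation=cv2.INTER_CUBIC)
m=np.hstack([f(t,300,130,70,90),f(s,270,165,130,90)])
cv2.imwrite('pics/m8.png',np.clip(1.4*m.astype(float),0,255).astype(np.uint8))
```

```text
(no output)
```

View pics/m8.png

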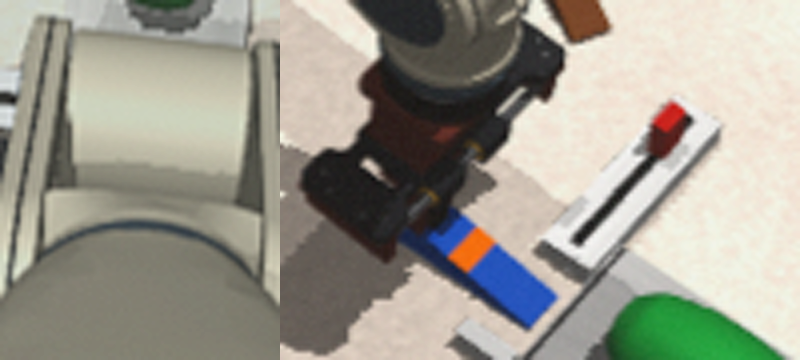

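Run:
```python
from h import *
np.set_printoptions(precision=3,suppress=True)
o=ctrl.get_obs();print(o['qpos'],o['joint_torque'],o['moment'],o['ft_force']);st()
s=load('s7');O=np.array([646.9,-80.7]);a=np.radians(-10);X=np.array([np.cos(a),np.sin(a)]);Y=np.array([-X[1],X[0]])
for n,x,y,z in (('thin L top',557,296,6),('thin R top',530,329,6),('thin R bottom?',528,330,0),('orange',472,250,21),('plate FL',625,250,26)):
    q=onz(s,(270+(x-280)/4,165+y/4),z); print(n,q,(q[:2]-O)@X,(q[:2]-O)@Y)
```

```text
[-0.138  0.636  1.848  0.004  0.769 -1.537] [  0.105 -55.232 -16.472   0.005  -0.177   0.023] [0.306 0.98  0.104] [-4.727  1.178  6.98 ]
tip x -13.491177383794621 y -0.6134155694166381 z 26.586137993862394 F along -4.859546535506913 0.33947830332534623 6.9795068163080645
t 15.3 pos [531.974 -61.058  26.586] yaw -10.028441410782635 turn deg [-0.024 -6.363  0.076] shift after turn [0.086 0.    0.   ] F [-4.727  1.178  6.98 ] w 15.710667032121625
thin L top [632.805 -66.312   6.   ] -16.379332184083374 11.722198344856825
thin R top [629.01  -96.239   6.   ] -14.919912391367355 -18.409141351095695
thin R bottom? [626.802 -94.418   0.   ] -17.41035985709343 -16.99920777557335
orange [572.626 -70.725  21.   ] -74.87787037924384 -3.07428241614455
plate FL [659.875 -25.583  26.   ] 3.2067533626302325 56.53310928620622
```

Emit:
carry_out --pt "-0.002 0 -0.003 0 -5.4 0"

```text
t: 15.42
ee_pos: [531.3, -61.0, 28.8]
orientation: [0.138, 1.579, -0.138]
ft_force: [-0.2, 0.4, -2.8]
width: 15.8
```

```bash
python3 -c "
from h import *
np.set_printoptions(precision=1,suppress=True)
st()"
```

```text
tip x -14.135039433519978 y -0.6744576377049647 z 28.75778199557493 F along -0.2778768629823274 0.38033949023102376 -2.8394853623810246
t 15.425 pos [531.3 -61.   28.8] yaw -10.03602247744695 turn deg [-0.  -0.7  0.1] shift after turn [2.3 0.  0. ] F [-0.2  0.4 -2.8] w 15.84802605980561
```

Emit:
carry_out --pt "-0.001 0 0.006 0 0 0"

```text
t: 15.55
ee_pos: [535.6, -61.8, 29.4]
orientation: [0.138, 1.581, -0.138]
ft_force: [0.5, -0.8, -1.7]
width: 15.6
```

```bash
python3 -c "
from h import *
np.set_printoptions(precision=1,suppress=True)
st()"
```

```text
tip x -9.795444494292965 y -0.7106020876847303 z 29.366399691310615 F along 0.638152617452502 -0.6810487933582017 -1.666554902530847
t 15.55 pos [535.6 -61.8  29.4] yaw -10.026470955782575 turn deg [-0.  -0.8  0.1] shift after turn [2.9 0.  0. ] F [ 0.5 -0.8 -1.7] w 15.550692522987315
```

```bash
cat >> h.py <<'E'
O=np.array([646.9,-80.7]);_a=np.radians(-10);X=np.array([np.cos(_a),np.sin(_a)]);Y=np.array([-X[1],X[0]])
def wedge(fn):
    """thin-end corners of blue+orange mask in scene image: rays met with vertical plane through known edge y; and at z=6"""
    d=load(fn); im=cv2.resize(d['px'],None,fx=4,fy=4,interpolation=cv2.INTER_CUBIC); h=cv2.cvtColor(im,cv2.COLOR_BGR2HSV)
    m=cv2.inRange(h,(105,140,40),(125,255,255)); o=cv2.inRange(h,(8,170,60),(18,255,255)); m[:, :260*4]=0;o[:, :260*4]=0; m[:150*4]=0;o[:150*4]=0; m[320*4:]=0;o[320*4:]=0
    m[:, 400*4:]=0;o[:,400*4:]=0
    m=max(cv2.findContours(m,0,2)[0],key=cv2.contourArea) if 1 else m
    p=m.reshape(-1,2)/4; oc=np.argwhere(o)[:,::-1].mean(0)/4
    right=p[np.argmax(p[:,0])]; low=p[np.argmax(p[:,1])]
    for n,uv,z in (('R',right,6),('low',low,0),('orange',oc,21)):
        q=onz(d,uv,z); print(n,uv,'stand',(q[:2]-O)@X,(q[:2]-O)@Y)
    print('len px',np.linalg.norm((right+low)/2-oc))
E
python3 - <<'E'
from h import *
np.set_printoptions(precision=1,suppress=True)
save('scene','s8')
for f in ('s6','s7','s8'): print(f); wedge(f)
E
```

```text
s6
R [324.5 228. ] stand -66.51067684066871 13.756796765115148
low [317.  234.5] stand -71.5219345047385 -11.161114749088162
orange [325.5 180.3] stand -155.00328264643204 128.94671183330416
len px 51.181929757492796
s7
R [338.8 239.2] stand -16.92435979420314 10.318907348117635
low [331.8 246.5] stand -19.709987760511996 -15.094598218041186
orange [332.6 184.8] stand -130.30172662886565 129.15010576171278
len px 58.16223009577269
s8
R [340.5 238.2] stand -15.241700973701178 15.530870842852483
low [333.5 245.5] stand -18.035802142925384 -9.94382075845431
orange [333.7 181. ] stand -135.9006868084215 141.45890517216836
len px 60.99211594314976
```

The wedge tipped nose-up by about 5° in the grip (tip 9 mm high) after the jam. I'll draw back, let it settle flat and re-grip with the tool vertical.

Emit:
carry_out --pt "0 0 -0.015 0 0 0" --pt "0 0 -0.012 0 0 0" --pt "0.001 0 0 0 0 0"

```text
t: 15.98
ee_pos: [512.2, -57.7, 28.9]
orientation: [0.138, 1.579, -0.138]
ft_force: [0.9, -0.7, -1.8]
width: 16.1
```

Emit:
carry_out --pt "0 0 0 0 -0.8 0" --pt "-0.003 0 0 0 0 0" --pt "0 0 0 0 0 0" --grip 0.65

```text
t: 16.35
ee_pos: [513.4, -57.8, 32.5]
orientation: [0.136, 1.562, -0.139]
ft_force: [0.4, 0.3, 0.1]
width: 30.6
```

Run:
```python
from h import *
np.set_printoptions(precision=1,suppress=True)
st();save('scene','s9');wedge('s9')
```

```text
tip x -32.363470148070235 y -0.6517961725380488 z 32.49034937378748 F along 0.3349918655650377 0.37109224914366457 0.09668248239048656
t 16.35 pos [513.4 -57.8  32.5] yaw -10.037669428999122 turn deg [-0.   0.3  0.1] shift after turn [6. 0. 0.] F [0.4 0.3 0.1] w 30.647483935735735
R [334.  236.2] stand -31.903812277943942 9.674889431849984
low [327.  243.5] stand -34.626896080620995 -15.849436349476786
orange [329.7 183.1] stand -139.927810730757 128.609946436793
len px 56.75861184632031
```

Emit:
carry_out --pt "0 0 0 0 0.2 0" --pt "0 0 0 0 0 0" --pt "0 0 0 0 0 0" --pt "0 0 0 0 0 0" --grip 1

```text
t: 16.9
ee_pos: [513.7, -57.9, 32.5]
orientation: [0.137, 1.565, -0.138]
ft_force: [0.1, 0.4, 0.4]
width: 15.7
```

Run:
```python
from h import *
np.set_printoptions(precision=1,suppress=True)
st()
```

```text
tip x -32.054984551128314 y -0.6560888332593677 z 32.52226211719212 F along 0.011476652709746002 0.438699997442297 0.40585631706161135
t 16.9 pos [513.7 -57.9  32.5] yaw -10.037462893897464 turn deg [-0.   0.1  0.1] shift after turn [6. 0. 0.] F [0.1 0.4 0.4] w 15.663096981020145
```

Emit:
carry_out --pt "0 0 0.01 0 0 0" --pt "0 0 0.01 0 0 0"

```text
t: 17.15
ee_pos: [528.5, -60.6, 32.4]
orientation: [0.137, 1.576, -0.138]
ft_force: [-8.5, 0.6, 9.3]
width: 15.6
```

Run:
```python
from h import *
np.set_printoptions(precision=1,suppress=True)
st()
```

```text
tip x -17.00231836612727 y -0.7852852075827741 z 32.402691110530476 F along -8.438718604568395 -0.8317187664143825 9.27502755592627
t 17.15 pos [528.5 -60.6  32.4] yaw -10.032403019981274 turn deg [-0.  -0.5  0.1] shift after turn [5.9 0.  0. ] F [-8.5  0.6  9.3] w 15.602219551334036
```

Emit:
carry_out --pt "0 0 0.008 0 0 0"

```text
t: 17.27
ee_pos: [534.6, -61.8, 32.4]
orientation: [0.137, 1.58, -0.138]
ft_force: [-9.2, 0.6, 11.1]
width: 15.8
```

Emit:
carry_out --pt "0 0 0.008 0 0 0"

```text
t: 17.4
ee_pos: [540.5, -62.8, 32.3]
orientation: [0.138, 1.584, -0.138]
ft_force: [-8.8, 1.7, 11.1]
width: 16.0
```

Run:
```python
from h import *
np.set_printoptions(precision=1,suppress=True)
st()
```

```text
tip x -4.751001422329907 y -0.8881266081084185 z 32.339189761917176 F along -8.99781824923332 0.12771614808237897 11.0771235749486
t 17.4 pos [540.5 -62.8  32.3] yaw -10.027059181810005 turn deg [-0.  -1.   0.1] shift after turn [5.8 0.  0. ] F [-8.8  1.7 11.1] w 15.958051543248366
```

The wedge now moves past the earlier jam point, so that jam was bench friction under down-force. I'll relieve the load a little and go on.

Emit:
carry_out --pt "-0.0006 0 0.008 0 -0.7 0" --pt "-0.0003 0 0.008 0 -0.2 0"

```text
t: 17.65
ee_pos: [556.7, -65.8, 32.7]
orientation: [0.136, 1.569, -0.139]
ft_force: [0.1, 0.0, -2.0]
width: 16.2
```

Emit:
carry_out --pt "-0.0002 0.0005 0.008 0 -0.3 0" --pt "-0.0002 0 0.008 0 -0.3 0"

```text
t: 17.9
ee_pos: [573.9, -68.3, 32.8]
orientation: [0.135, 1.557, -0.139]
ft_force: [-1.9, 0.5, -3.3]
width: 16.0
```

Run:
```python
from h import *
np.set_printoptions(precision=1,suppress=True)
st()
```

```text
tip x 29.09129554393698 y -0.41495891299670795 z 32.780972502998736 F along -1.9761127003643648 0.20705576536033105 -3.273557960779851
t 17.9 pos [573.9 -68.3  32.8] yaw -10.029330461519233 turn deg [-0.   0.5  0.1] shift after turn [6.3 0.  0. ] F [-1.9  0.5 -3.3] w 16.007207015936928
```

Emit:
carry_out --pt "0.0002 0 0.007 0 0.3 0" --pt "0 0 0.006 0 0 0"

```text
t: 18.15
ee_pos: [582.9, -69.9, 32.3]
orientation: [0.137, 1.574, -0.139]
ft_force: [-19.4, 4.3, 21.1]
width: 16.3
```

Emit:
carry_out --pt "0 0 0.005 0 -0.2 0"

```text
t: 18.27
ee_pos: [583.2, -69.9, 32.2]
orientation: [0.137, 1.581, -0.138]
ft_force: [-20.0, 3.6, 20.2]
width: 16.1
```

Run:
```python
from h import *
np.set_printoptions(precision=1,suppress=True)
st()
```

```text
tip x 38.53164918205411 y -0.4467494006039363 z 32.18277254707223 F along -20.293550868063253 0.1027293310769255 20.187350072008062
t 18.275 pos [583.2 -69.9  32.2] yaw -10.038865148757996 turn deg [-0.  -0.8  0.1] shift after turn [5.7 0.  0. ] F [-20.    3.6  20.2] w 16.110715714713212
```

Emit:
carry_out --pt "-0.0008 0 0.004 0 -1.0 0" --pt "-0.0004 0 0.005 0 -0.4 0"

```text
t: 18.52
ee_pos: [584.2, -70.1, 32.2]
orientation: [0.136, 1.574, -0.139]
ft_force: [-20.4, 2.9, 20.3]
width: 15.7
```

Run:
```python
from h import *
np.set_printoptions(precision=1,suppress=True)
st()
```

```text
tip x 39.52427590463255 y -0.46623153039834975 z 32.1510392745967 F along -20.57082868630214 -0.7304920391641674 20.26951406319555
t 18.525 pos [584.2 -70.1  32.2] yaw -10.037954264917541 turn deg [-0.  -0.4  0.1] shift after turn [5.7 0.  0. ] F [-20.4   2.9  20.3] w 15.68482693072144
```

Emit:
carry_out --pt "-0.003 0 0.005 0 -0.4 0"

```text
t: 18.65
ee_pos: [586.0, -70.5, 34.0]
orientation: [0.136, 1.574, -0.139]
ft_force: [-3.6, 0.3, -6.1]
width: 15.6
```

Run:
```python
from h import *
np.set_printoptions(precision=1,suppress=True)
st()
```

```text
tip x 41.32762650216748 y -0.5139928487724141 z 34.011996318365725 F along -3.626578281938964 -0.36163325052565043 -6.079408402166724
t 18.65 pos [586.  -70.5  34. ] yaw -10.038482219939157 turn deg [-0.  -0.4  0.1] shift after turn [7.5 0.  0. ] F [-3.6  0.3 -6.1] w 15.613346890194014
```

Emit:
carry_out --pt "0.0005 0 0.006 0 -0.3 0"

```text
t: 18.77
ee_pos: [589.7, -71.2, 32.5]
orientation: [0.136, 1.574, -0.139]
ft_force: [-4.1, 1.2, -5.1]
width: 15.9
```

Emit:
carry_out --pt "-0.0005 0 0.006 0 -0.3 0"

```text
t: 18.9
ee_pos: [592.2, -71.7, 32.2]
orientation: [0.136, 1.577, -0.139]
ft_force: [-15.9, 2.3, 10.5]
width: 15.9
```

Run:
```python
from h import *
np.set_printoptions(precision=1,suppress=True)
st()
```

```text
tip x 47.688328801857935 y -0.6617258623088649 z 32.22843287584419 F along -16.10558499927677 -0.465222713757528 10.506773794415441
t 18.9 pos [592.2 -71.7  32.2] yaw -10.03098667377324 turn deg [-0.  -0.6  0.2] shift after turn [5.7 0.  0. ] F [-15.9   2.3  10.5] w 15.898919853932565
```

Emit:
carry_out --pt "-0.0012 0 0.007 0 -0.6 0"

```text
t: 19.02
ee_pos: [597.1, -72.7, 32.5]
orientation: [0.135, 1.571, -0.14]
ft_force: [-3.9, 0.7, -4.8]
width: 15.6
```

Emit:
carry_out --pt "-0.001 0 0.007 0 -0.5 0"

```text
t: 19.15
ee_pos: [602.9, -73.7, 32.6]
orientation: [0.135, 1.566, -0.14]
ft_force: [-4.1, 0.9, -5.5]
width: 15.9
```

Run:
```python
from h import *
np.set_printoptions(precision=1,suppress=True)
st()
```

```text
tip x 58.59655859986185 y -0.7579771524670429 z 32.55689788267496 F along -4.206181820565241 0.1656688976953311 -5.462664821831435
t 19.15 pos [602.9 -73.7  32.6] yaw -10.029296128984152 turn deg [-0.   0.1  0.2] shift after turn [6.1 0.  0. ] F [-4.1  0.9 -5.5] w 15.900926562658121
```

Emit:
carry_out --pt "0.0004 0 0.001 0 0 0" --pt "0 0 0 0 0 0"

```text
t: 19.4
ee_pos: [604.2, -74.0, 32.2]
orientation: [0.135, 1.566, -0.14]
ft_force: [-3.4, 1.3, -0.9]
width: 15.9
```

Run:
```python
from h import *
np.set_printoptions(precision=1,suppress=True)
st()
s=save('scene','s10');s9=load('s6')
f=lambda i:cv2.resize(i[205:275,300:400],None,fx=4,fy=4,interpolation=cv2.INTER_CUBIC)
w=save('wrist','w10')['pixels']
m=np.hstack([f(s9['px']),f(s['pixels'])]); w2=cv2.resize(w[190:300,200:420],None,fx=2.6,fy=2.6,interpolation=cv2.INTER_CUBIC)
w2=cv2.copyMakeBorder(w2,0,0,0,800-w2.shape[1],cv2.BORDER_CONSTANT)
cv2.imwrite('pics/m9.png',np.clip(1.4*np.vstack([m,w2]).astype(float),0,255).astype(np.uint8))
# orange pixel area near plate edge, and plate front-edge shift between s6 and s10
```

```text
tip x 59.846901971143105 y -0.8054404257606738 z 32.2035790200778 F along -3.564897299046093 0.659867836331237 -0.8506549709530352
t 19.4 pos [604.2 -74.   32.2] yaw -10.038177932628239 turn deg [-0.   0.   0.2] shift after turn [5.7 0.  0. ] F [-3.4  1.3 -0.9] w 15.860956112164686
```

View pics/m9.png

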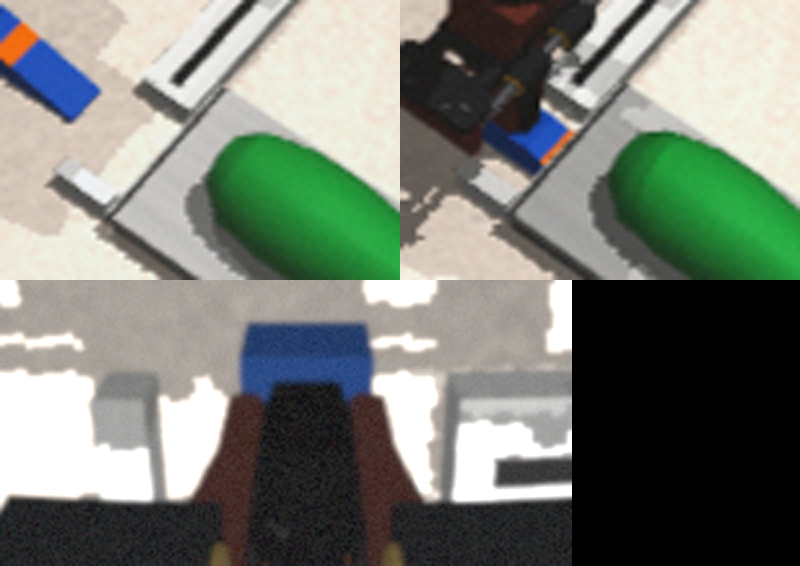

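Run:
```python
from h import *
np.set_printoptions(precision=2,suppress=True)
def om(fn,x0,x1,y0,y1):
    im=cv2.resize(load(fn)['px'],None,fx=4,fy=4,interpolation=cv2.INTER_CUBIC); h=cv2.cvtColor(im,cv2.COLOR_BGR2HSV)
    m=cv2.inRange(h,(6,130,60),(20,255,255));k=np.zeros_like(m);k[y0*4:y1*4,x0*4:x1*4]=m[y0*4:y1*4,x0*4:x1*4];return k
a=om('s6',290,320,200,225);b=om('s10',325,350,225,255)
print('orange px',np.count_nonzero(a)/16,np.count_nonzero(b)/16)
d=load('s10'); ys,xs=np.nonzero(b)
P=np.array([onz(d,(x/4,y/4),22)[:2]-O for x,y in zip(xs,ys)]); sx=P@X; sy=P@Y
print('orange stand x',np.percentile(sx,[2,10,50,90,98]),'y',np.percentile(sy,[2,98]))
d=load('s6'); ys,xs=np.nonzero(a);P=np.array([onz(d,(x/4,y/4),21)[:2]-O for x,y in zip(xs,ys)]);print('s6 orange x',np.percentile(P@X,[2,50,98]))
# plate corner/front edge shift in image between s6 and s10 by phase correlation on the plate's FR corner and the fixed keeper
g=lambda f:cv2.cvtColor(load(f)['px'],cv2.COLOR_BGR2GRAY).astype(np.float32)
A,B=g('s6'),g('s10')
for n,(x,y,w,h) in {'plate corner FR':(318,250,32,18),'last toe':(348,232,40,40),'keeper':(308,240,18,18),'heel':(400,260,45,40)}.items():
    print(n,cv2.phaseCorrelate(A[y:y+h,x:x+w].copy(),B[y:y+h,x:x+w].copy(),cv2.createHanningWindow((w,h),cv2.CV_32F)))
R=cv2.Rodrigues(d['r'])[0]
pr=lambda p:cv2.projectPoints(np.array([p],float),d['r'],d['t'],d['K'],None)[0].ravel()
print('px for 5 mm at toe',pr((685,-85,85))-pr((685,-85,80)),'edge',pr((640,-140,31))-pr((640,-140,26)))
```

```text
orange px 59.75 16.1875
orange stand x [-57.66  -7.81  -6.2   -4.59  -4.13] y [-17.27  18.92]
s6 orange x [-133.18 -125.62 -118.06]
plate corner FR ((-0.8149896514164823, -0.23467895755821822), 0.8992501778735055)
last toe ((0.23315248960689772, -0.5670863674284092), 1.0115741962194442)
keeper ((0.1204973867127741, 0.026023984430267433), 1.0359685730051111)
heel ((1.270951798642848, 0.37974908336638435), 0.9388049439589182)
px for 5 mm at toe [ 0.15 -1.06] edge [ 0.05 -0.97]
```

Run:
```python
from h import *
np.set_printoptions(precision=2,suppress=True)
st()
def g(f):
    im=cv2.resize(load(f)['px'],None,fx=4,fy=4,interpolation=cv2.INTER_CUBIC);h=cv2.cvtColor(im,cv2.COLOR_BGR2HSV)
    m=cv2.inRange(h,(45,120,20),(80,255,255))>0; top=m.argmax(0)/4.; return top[1420:1560],(m.any(1).argmax())/4
a,b=g('s6'),g('s10');print('green top-edge shift px (toe..)',np.median(b[0]-a[0]))
A,B=load('s0')['px'],load('s10')['px']
for n,(lo,hi),(x,y,w,h) in (('brush',((0,150,40),(8,255,255)),(195,250,80,50)),('gun',((100,140,40),(125,255,255)),(395,125,50,50)),('block',((0,0,130),(180,40,255)),(0,0,1,1))):
    for I in (A,B):
        m=cv2.inRange(cv2.cvtColor(I,cv2.COLOR_BGR2HSV),lo,hi)[y:y+h,x:x+w];ys,xs=np.nonzero(m);print(n,len(xs),xs.mean()+x if len(xs) else 0,ys.mean()+y if len(xs) else 0)
print('block diff',np.abs(A[330:375,245:285].astype(int)-B[330:375,245:285]).mean())
```

```text
tip x 59.85538092861774 y -0.7862876945098414 z 32.23581343275281 F along -4.145565239383545 -0.826230722502192 -1.807863970261534
t 19.5 pos [604.18 -73.96  32.24] yaw -10.033242792117658 turn deg [-0.03  0.03  0.18] shift after turn [5.74 0.   0.  ] F [-4.23 -0.09 -1.81] w 15.69799608949137
green top-edge shift px (toe..) -0.75
brush 1161 236.31093884582256 274.7260981912145
brush 1168 236.36558219178082 274.79195205479454
gun 403 421.7816377171216 149.6997518610422
gun 404 421.76485148514854 149.63861386138615
block 0 0 0
block 0 0 0
block diff 16.40685185185185
```

Run:
```python
from h import *
A,B=[cv2.cvtColor(load(f)['px'],cv2.COLOR_BGR2GRAY).astype(np.float32)[325:380,235:295].copy() for f in ('s0','s10')]
print(cv2.phaseCorrelate(A,B),A.mean(),B.mean())
ctrl.close_job()
```

```text
((0.04313825451635722, 0.002591126172557523), 0.9888309639030033) 145.76424 162.89848
the job is handed in; nothing more can be done
```

The transport lock is open at its end stop and the wedge is in the slot with the plate's front edge lifted about 5 mm. I handed the job in at about 19.5 s, with the arm still gripping the wedge.

**Lock:** I pulled the red grip along until it stopped hard at about 35 N. It had moved only about 65 mm, so I pushed again with an open finger, and it stopped in the same place at 25 N. After I corrected the stand position by 3.5 mm, the grip reads about 145 mm, which matches the open end stop. The 5 mm shortfall in the measured travel was never fully explained.

**Wedge:** On the first push the wedge jammed, most likely on bench friction under down-force. It then tipped nose-up by about 5° in the grip. I drew it back, let it settle flat, gripped it again and pushed it in with lighter down-force. The highest forces I read in the push were about 20 N along it and 20 N vertical.

**Last checks before handing in:**

| Check | Result |
|---|---|
| Wedge tip past the plate's edge | about 60 mm |
| Plate edge over the wedge | at about x = 40 mm, the middle of the orange band |
| Lift from wedge geometry | about 5 mm |
| Lift from the last's shift in the scene image | about 4.4 mm |
| Lift from an earlier, rougher image correlation at the toe | about 3 mm |
| Brush, tag gun and block | not moved (shift under 0.1 pixel) |

The three lift estimates do not fully agree. I trust the wedge geometry most; the toe correlation is the least reliable.

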